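Check the griddle's temperature with a sprung surface probe

ROBOT

A 6-joint arm with a two-finger parallel gripper is mounted at the origin on the work surface. World frame = base frame: x ahead of the robot, y to its left, z up, the work surface at z = 0. Lengths are in mm, angles in rad, forces in N, time in s.
With the tool pointing down it reaches from about 375 to 975 mm from the base axis. Payload 3.8 kg.
Tool frame: the origin (TCP) lies midway between the tips of the shut fingers; the grasp point (between the pads) lies behind it (manip.grasp_offset is the z of the grasp point in the tool frame, in mm); z points along the fingers, y is the line along which they close (so a half turn about z gives the same grasp; the last joint's range is limited). The gripper opens to 88 mm and grips with 3 to 60 N. Pads are 18 mm wide; open, the fingers measure 123 mm over their backs; the gripper's body (75 mm by 187 mm) begins 45 mm behind the grasp point.
Start: joints at [1.23, 0.264, 1.604, -0, 1.274, -0.037], TCP at [201.923, 644.085, 238.706] pointing down, gripper open.
Joint ranges: [-2.63, 2.63], [-0.94, 2.18], [0.31, 2.57], [-1.31, 4.45], [0, 2.66], [-2.55, 2.55]. Speed limits (rad/s): [2.57, 2.57, 3.14, 3.14, 3.14, 3.14].

INTERFACE

Orientations are given as a 3x3 rotation matrix whose columns are the frame's x, y, z axes.
In Python, from rig import manip gives the robot as it stands.
- The arm moves only by the tool carry_out, never from a script. Its argument "rows" is a list of rows, each a list of 3 entries, a list of its own where there are three numbers: the shift along the tool's x, y, z in m, then the turn about the tool's z in degrees, then the gripper command: -1 is shut, 1 is fully open, values between are in proportion. A call has exactly 5 rows; each row shifts and turns the commanded pose from where the row before left it, along the tool's axes as they then stand; what a row does not reach is not made up. A row lasts 1/12 s, in which the tool goes at most 41.7 mm and 7.16 degrees, less where a joint would pass 70% of its speed; a pose out of reach is approached as far as the arm can. A call is refused whole if a number of a shift passes 0.0417 or a number of a turn 7.16, either way. A call with a gripper value outside its range is refused whole. The fingers move at their own pace and stop on an object; "force" is the grip in N (left out, the last holds). Time passes only in rows, so rows that do not move let the fingers close, or fill a call up. It gives the time, the measured TCP pose, the force, the opening and the grip force at its end, in the units of the state.
- manip.get_state(): the state, without advancing time (a new reading comes with each control period).
- manip.camera(name): name is "scene" or "top" or "wrist"; returns a dict with "image" (420x560x3 uint8, red, green, blue), "range_z" (420x560 float32, mm along the optical axis (not along the pixel's ray), 0 where there is no reading), "K" (3x3 intrinsics, pixels), "dist_coeffs" ([k1, k2, p1, p2, k3] as OpenCV has them; the pictures are not rectified), "extrinsics" (4x4, takes a point from camera to world coordinates). Camera axes: x right, y up, looking along -z (the intrinsics and any distortion apply to the point x, -y, -z); pixel columns grow to the right and rows downward; lengths in mm; the calibration is good to about 2 mm. A picture is of the moment at which its call begins.
- manip.job_done(): hands the job in; it is judged then, once.
The state is a dict: "time_s": time; "joint_pos": joint angles; "qvel": joint speeds; "joint_efforts": joint torques, N m; "eef_pos": TCP position; "tool_rot": TCP orientation; "wrist_force": force on the tool from outside, world axes, zero at the start; "wrist_torque": the same for the moment, N m; "gripper_width": opening from 0.0 (shut) to 1.0 (fully open); "grasp_force": force on a finger pad.
Only numpy, scipy, OpenCV 4.12 (cv2) and the standard library are available. Lean on these libraries where they do the work, as an engineer would, in place of code of your own. Each camera call takes 0.05 s, during which the arm holds its last target. There are 200 camera calls.

TASK

Pull the square-handled surface probe up out of its snug dock, then take a temperature reading on the griddle: hold the probe upright with its sprung foot inside the ring mark on the plate (not the cross), pressing gently so that the foot is pushed about half-way in. Finish while still holding it there: the program ends with the probe in the gripper, upright and pressing. Never press the probe hard on the griddle, and leave the dial thermometer and the other kitchen things where they are.

Things in the scene. Friction and masses are not known exactly. Their poses are not given: they have to be found in the camera images.
- probe_grip (a point): Centre of the surface probe's dark square handle (26 x 26 x 80 mm, probe about 0.1 kg). z runs up the probe, x and y are square to the handle's flat sides. Under the handle: a grooved round steel plug 18 mm across, 42 mm long, then the foot, its underside 110 mm below this point when out. It starts upright in its dock, the handle resting on the dock's top, this point 125 mm above the table.
- foot_tip (a point): Centre of the underside of the probe's foot, a flat copper disc 12 mm across on a stem at the probe's lower end. At the start hidden inside the dock, 15 mm above the table.
- probe_foot (a joint): How far the foot is pushed into the probe against its spring, in m: 0 fully out, 0.012 fully in (the end stop). The spring takes about 1 N to start and 4 N at the end stop, so half-way (0.006) is about 2.5 N.
- dock_mouth (a point): Centre of the top of the probe's dock: fixed aluminium block 62 x 62 mm, 85 mm high. Sprung balls in its hole catch the plug's groove: about 5 to 15 N straight up frees it, then light drag for 25 mm; the foot is out after 70 mm. The plug can turn in it. A like block is the dial thermometer's stand; the two trade places from run to run.
- ring_spot (a point): Centre of the ring mark inlaid in the griddle plate: a bright metal circle with a clear inside of 30 mm diameter, 36 mm outside, flush with the plate. The point lies on the plate's surface, 75 mm above the table. The ring and the cross trade places from run to run.
- cross_spot (a point): Centre of the other inlaid mark, an upright cross with 36 mm bars: not the spot to use.
- griddle: Countertop griddle, fixed: steel case 340 x 400 mm (x, y) with a dark, level plate whose top is 75 mm above the table; steel guards 97 mm high along its back (+x) and sides. Origin on the table under its centre, x away from the knobs.
- dial_center (a point): Centre of the dial (52 mm across, 12 mm thick, facing up, about 113 mm above the table) of the dial thermometer, which stands loosely in its own block, 62 x 62 x 85 mm. Leave alone.
- grill_press: Round cast grill press lying on the griddle's back part: 90 mm across, 50 mm high with its wire handle. Origin under its centre. Leave alone.
- egg_ring: Loose steel egg ring lying on the griddle's back part, 84 mm across, 22 mm high (not the ring mark). Origin under its centre. Leave alone.
- shaker: Steel shaker on the table, 44 mm across, 82 mm high. Origin under its centre. Leave alone.
- sauce_bottle: White sauce bottle standing beyond the two blocks, 56 mm across, 170 mm high. Origin under its centre. Leave alone.
- turner: Turner lying on the table to the right of the griddle, handle towards the robot, about 30 mm high at most. Leave alone.
- prep_bowl: Steel bowl to the left of the two blocks, 100 mm across, 50 mm high. Origin under its centre. Leave alone.

How it is judged (in metres and radians):
On the way:
1. the probe is pulled clear of its dock and held in the gripper (z of foot_tip in the frame of dock_mouth above 0.01 m and contact force between the fingers and surface_probe above 1.5 N), for 0.2 s.
At the end, for the whole second after the job is handed in: The probe is held in the gripper, upright within about 7 degrees and still, its foot on the griddle plate within 9 mm of the ring mark's centre (wholly inside the ring), pushed in by 3 to 9.5 mm of its 12 mm with a contact force of 0.5 to 6 N (horizontal distance between foot_tip and ring_spot below 0.009 m and contact force between surface_probe and griddle between 0.5 and 6 N and value of joint probe_foot between 0.003 and 0.0095 m and angle between probe_grip's own z axis and vertical below 0.12 rad and height (world z) of probe_grip above 0.17 m and linear speed of surface_probe below 0.02 m/s and contact force between the fingers and surface_probe above 1.5 N); the arm keeps its last pose, push and grip.
It fails at once if the probe is pressed hard (over 12 N) on the griddle (contact force between surface_probe and griddle above 12 N).
It fails at once if the dial thermometer is shifted by more than 25 mm (distance of dial_center from where it was at the start of the episode above 0.025 m).
It fails at once if another kitchen thing is shifted by more than 25 mm (distance of any of grill_press, egg_ring, shaker, sauce_bottle, turner, prep_bowl from where it was at the start of the episode above 0.025 m).
It also fails if it takes over 43 s, if anything falls off the work surface, if the arm or the gripper's body presses on something with over 40 N, if the wrist force passes 120 N, or if a joint passes its speed limit or range.

## Working session

There is one attempt and no reset: what is moved stays moved. The work goes in short steps, Python scripts to look and compute and a tool call to move; the robot and the scene stay as the last step left them, time stands still between calls to the robot, and variables do not carry over. Pictures are saved under pics/ and viewed, at most 10 in all, crops included, and the job is handed in when it is done.

Besides the shell and the picture viewer there is one more tool, called after ">>>" as name(argument=value, ...), one argument or row to a line, values as JSON. carry_out: Moves the arm, as the interface text tells. Its arguments: {"type":"object","properties":{"rows":{"type":"array"},"force":{"type":"number"}},"required":["rows"]}

```bash
mkdir -p pics
cat > h.py <<'E'
import numpy as np,cv2
from rig import manip
def snap(n,f):
    c=manip.camera(n); cv2.imwrite(f'pics/{f}.png',c['image'][:,:,::-1]); np.savez(f'pics/{f}.npz',**c); return c
def pt(f,u,v,z=None):
    c=np.load(f'pics/{f}.npz'); T=c['extrinsics']
    n=cv2.undistortPoints(np.array([[[u,v]]],float),c['K'],c['dist_coeffs'])[0,0]
    d=np.array([n[0],-n[1],-1.])
    if z is None:
        p=c['range_z'][int(v)-1:int(v)+2,int(u)-1:int(u)+2]; s=np.median(p[p>0])
    else: s=(z-T[2,3])/(T[:3,:3]@d)[2]
    return (T[:3,:3]@d*s+T[:3,3]).round(1)
E
python3 - <<'E'
from h import *
snap('top','top1');snap('scene','sc1')
s=manip.get_state();print(manip.grasp_offset,s)
E
```

```text
-18.700000000000003 {'time_s': 0.1, 'joint_pos': array([ 1.23012418e+00,  2.64702598e-01,  1.60522414e+00, -1.70624703e-06,
        1.27369706e+00, -3.68530164e-02]), 'qvel': array([-0.00099757, -0.00418651, -0.00271318, -0.00050314,  0.00028722,
       -0.00114244]), 'joint_efforts': array([ 7.28392515e-04, -5.03621757e+01, -3.58070362e+01,  7.31775910e-02,
        2.33575684e-02, -4.44295915e-05]), 'eef_pos': array([201.6966862 , 643.49406863, 237.50298251]), 'tool_rot': array([[-9.54201018e-01,  2.99165436e-01, -6.77108916e-04],
       [ 2.99166194e-01,  9.54199100e-01, -1.91495822e-03],
       [ 7.32074052e-05, -2.02982318e-03, -9.99997937e-01]]), 'wrist_force': array([-0.13541979,  0.12992075, -0.18681206]), 'wrist_torque': array([-0.02410449,  0.05211457,  0.06034892]), 'grasp_force': 0.0, 'gripper_width': 1.0026135534841023}
```

View pics/top1.png

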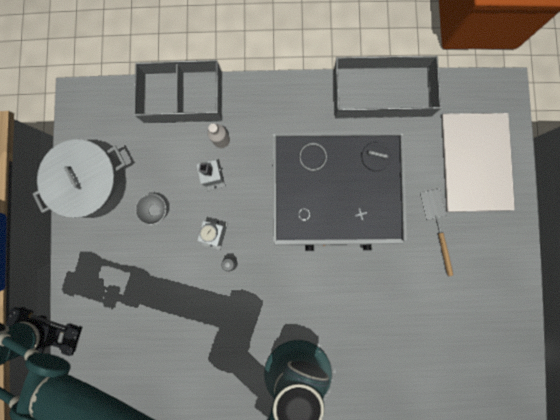

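View pics/sc1.png

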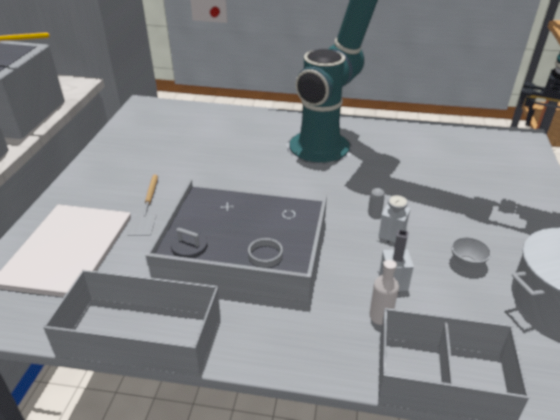

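The top view shows the probe's handle at about (206,168) on its block, the dial at (210,233), the ring mark at (304,214) and the cross at (361,214). I'll enlarge the probe and ring areas.

Run:
```python
from h import *
im=cv2.imread('pics/top1.png')
a=cv2.resize(im[150:200,180:240],(480,400),interpolation=cv2.INTER_CUBIC)
b=cv2.resize(im[195:235,285:325],(400,400),interpolation=cv2.INTER_CUBIC)
b=cv2.resize(im[195:235,285:325],(320,400)) if 0 else b[:, :320]
cv2.imwrite('pics/crop1.png',np.hstack([a,b]))
print(pt('top1',206,168),pt('top1',206,168,165),pt('top1',304,214,75),pt('top1',210,233),pt('top1',217,130),pt('top1',361,214,75))
c=np.load('pics/top1.npz');print(c['extrinsics'][:3,3])
```

```text
[634.1 253.  163.7] [633.9 252.7 165. ] [499.8 -29.5  75. ] [446.9 250.2 120.2] [747.1 221.6 156.9] [ 496.1 -203.7   75. ]
[4.20033503e+02 4.18815487e-01 1.51799419e+03]
```

View pics/crop1.png

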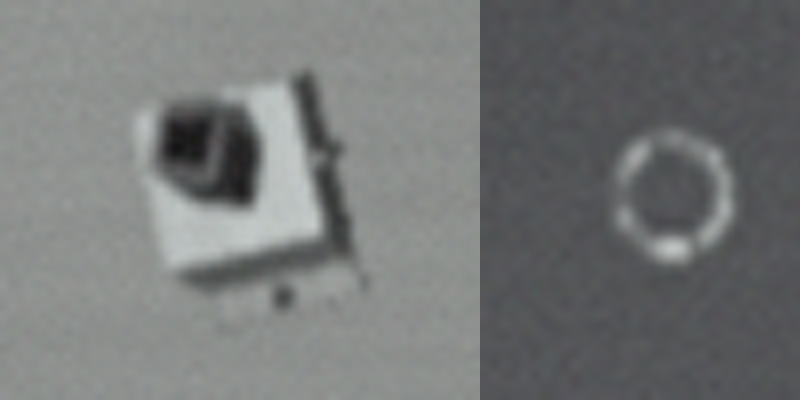

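>>> carry_out(
  rows=[
    [[-0.034,-0.0155,-0.008],0,1],
    [[-0.034,-0.0155,-0.008],0,1],
    [[-0.034,-0.0155,-0.008],0,1],
    [[-0.034,-0.0155,-0.008],0,1],
    [[-0.034,-0.0155,-0.008],0,1],
  ],
)

```text
time_s: 0.52
eef_pos: [341.6, 517.8, 278.4]
tool_rot: [[-0.954, 0.299, -0.001], [0.299, 0.954, -0.001], [0.0, -0.001, -1.0]]
wrist_force: [0.3, 0.3, 0.2]
gripper_width: 0.998
grasp_force: 0.0
```

>>> carry_out(
  rows=[
    [[-0.034,-0.0155,-0.008],0,1],
    [[-0.034,-0.0155,-0.008],0,1],
    [[-0.034,-0.0155,-0.008],0,1],
    [[-0.034,-0.0155,-0.008],0,1],
    [[-0.034,-0.0155,-0.008],0,1],
  ],
)

```text
time_s: 0.93
eef_pos: [480.8, 392.8, 318.6]
tool_rot: [[-0.954, 0.299, -0.001], [0.299, 0.954, -0.0], [0.001, -0.001, -1.0]]
wrist_force: [-0.3, -0.2, -0.4]
gripper_width: 0.999
grasp_force: 0.0
```

>>> carry_out(
  rows=[
    [[-0.034,-0.0155,0],0,1],
    [[-0.034,-0.0155,0],0,1],
    [[-0.034,-0.0155,0],0,1],
    [[-0.034,-0.0155,0],0,1],
    [[0,0,0],0,1],
  ],
)

```text
time_s: 1.35
eef_pos: [595.3, 289.5, 317.5]
tool_rot: [[-0.953, 0.304, 0.001], [0.304, 0.953, -0.003], [-0.002, -0.003, -1.0]]
wrist_force: [-0.3, 0.3, -0.5]
gripper_width: 1.003
grasp_force: 0.0
```

Run:
```python
from h import *
print(pt('top1',203.25,167.4,165),pt('top1',303.8,214,75))
c=snap('wrist','w1');print(manip.get_state()['eef_pos'],c['extrinsics'])
```

```text
[635.8 260.7 165. ] [499.8 -28.9  75. ]
[593.20570902 291.68616518 317.50352294] [[ 3.05791597e-01 -9.06790901e-01 -2.90209857e-01  5.20084678e+02]
 [ 9.52095103e-01  2.90428106e-01  9.57414698e-02  3.14155147e+02]
 [-2.53239452e-03 -3.05584321e-01  9.52161651e-01  4.62156186e+02]
 [ 0.00000000e+00  0.00000000e+00  0.00000000e+00  1.00000000e+00]]
```

View pics/w1.png

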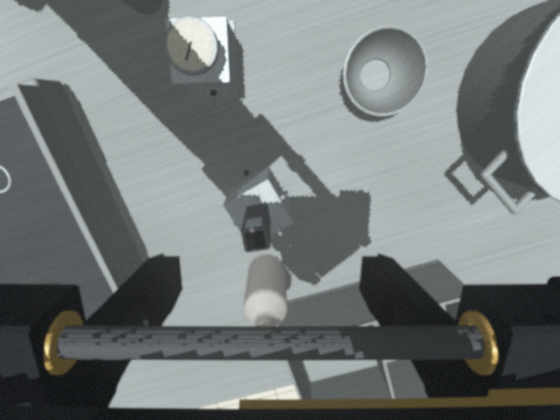

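The wrist view shows the probe at about (257,228) between the dial block (195,45) and the sauce bottle (265,290), with the bowl at (385,75). I'll enlarge the probe.

Run:
```python
from h import *
im=cv2.imread('pics/w1.png')[170:260,200:310]
im=cv2.convertScaleAbs(im,alpha=1.8,beta=10)
cv2.imwrite('pics/crop2.png',cv2.resize(im,(660,540),interpolation=cv2.INTER_CUBIC))
```

```text
(no output)
```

View pics/crop2.png

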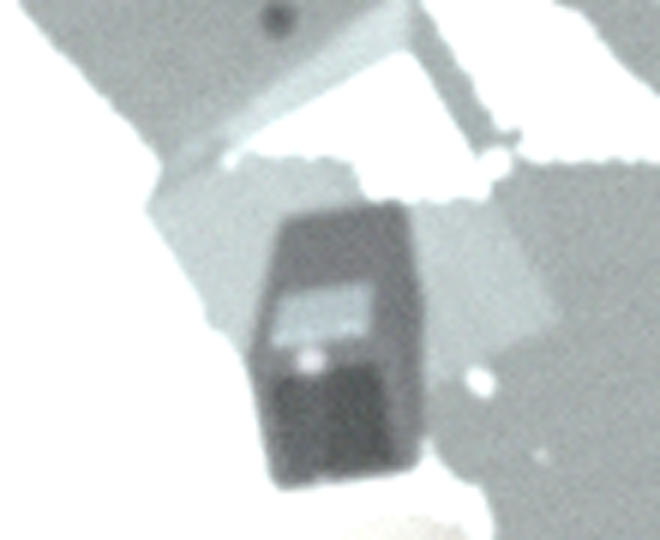

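Run:
```python
from h import *
for (u,v,z) in [(252,360,165),(422,340,165),(280,488,165),(420,467,165),(285,214,85),(407,202,85),(230,160,85),(405,50,85),(500,165,85),(150,205,85),(555,320,85)]:
    print(u,v,pt('w1',199.6+u/6,169.6+v/6,z))
print(pt('w1',254,239),pt('w1',195,45),pt('w1',375,75),pt('w1',5,180,75))
```

```text
252 360 [621.  252.2 165. ]
422 340 [626. 279. 165.]
280 488 [643.5 249.1 165. ]
420 467 [646.9 272.  165. ]
285 214 [621.1 251.9  85. ]
407 202 [626.1 275.6  85. ]
230 160 [607.3 245.2  85. ]
405 50 [596.9 284.6  85. ]
500 165 [624.4 295.3  85. ]
150 205 [611.2 227.1  85. ]
555 320 [658.6 296.3  85. ]
[634.1 260.2 164.4] [447.7 262.  118.4] [527.2 452.1   4. ] [503.8 -19.   75. ]
```

>>> carry_out(
  rows=[
    [[-0.0245,-0.0075,0.0],0,1],
    [[-0.0245,-0.0075,0.02],0,1],
    [[0,0,0.04],-3.4,1],
    [[0,0,0.04],-3.3,1],
    [[0,0,0],0,1],
  ],
)

```text
time_s: 1.82
eef_pos: [627.4, 264.1, 208.0]
tool_rot: [[-0.983, 0.184, -0.016], [0.184, 0.983, -0.006], [0.015, -0.009, -1.0]]
wrist_force: [-1.5, -0.6, -2.7]
gripper_width: 1.0
grasp_force: 0.0
```

Run:
```python
from h import *
c=snap('wrist','w2');s=manip.get_state();print(s['eef_pos'],s['tool_rot'].round(3))
im=cv2.convertScaleAbs(cv2.imread('pics/w2.png')[200:420,140:400],alpha=1.8,beta=10)
cv2.imwrite('pics/crop3.png',cv2.resize(im,None,fx=2.7,fy=2.7,interpolation=cv2.INTER_CUBIC))
```

```text
[628.90002939 264.93007189 212.19060964] [[-0.982  0.186 -0.012]
 [ 0.186  0.982 -0.004]
 [ 0.011 -0.006 -1.   ]]
```

View pics/crop3.png

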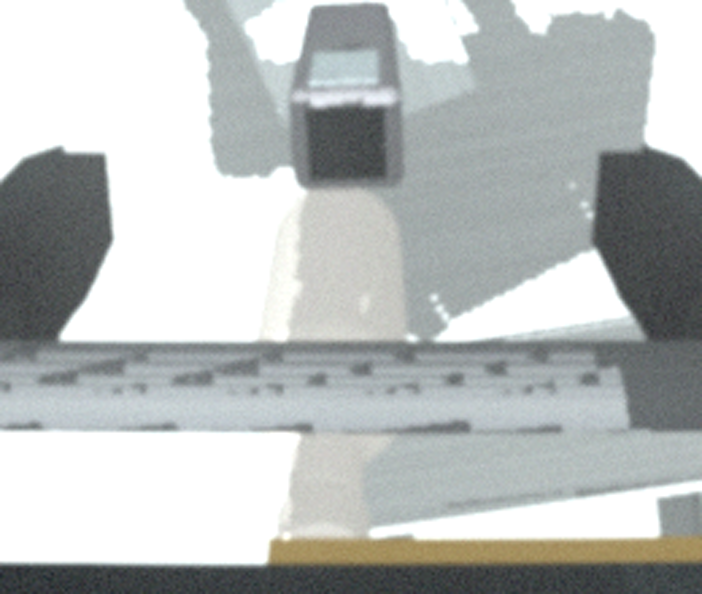

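The handle's top face lies at crop (292–401, 97–186), squared with the fingers and midway between them.

Run:
```python
from h import *
P=[pt('w2',139.7+u/2.7,199.7+v/2.7,165) for u,v in [(291,100),(401,96),(304,187),(401,184)]]
print(P,np.mean(P,0))
s=manip.get_state();d=np.mean(P,0)-s['eef_pos'];print(s['eef_pos'],s['qvel'].round(3),d@s['tool_rot'])
```

```text
[array([622.3, 250.8, 165. ]), array([625.9, 275.3, 165. ]), array([644.1, 249.3, 165. ]), array([647.4, 271.6, 165. ])] [634.925 261.75  165.   ]
[628.90002939 264.93007189 212.19060964] [ 0.004 -0.052 -0.106 -0.002  0.021  0.02 ] [-7.03722058 -1.70392825 47.12685987]
```

>>> carry_out(
  rows=[
    [[0,0,0.015],0,1],
    [[0,0,0.015],0,1],
    [[0,0,0],0,1],
    [[0,0,0],0,1],
    [[0,0,0],0,1],
  ],
)

```text
time_s: 2.28
eef_pos: [634.4, 266.7, 191.6]
tool_rot: [[-0.983, 0.186, 0.003], [0.186, 0.983, 0.001], [-0.003, 0.002, -1.0]]
wrist_force: [0.2, -0.1, 0.2]
gripper_width: 1.001
grasp_force: 0.0
```

>>> carry_out(
  rows=[
    [[-0.0014,-0.0045,0.02],0,1],
    [[0,0,0.025],0,1],
    [[0,0,0.02],0,1],
    [[0,0,0.01],0,1],
    [[0,0,0],0,1],
  ],
)

```text
time_s: 2.7
eef_pos: [632.8, 260.7, 112.2]
tool_rot: [[-0.983, 0.186, -0.003], [0.186, 0.983, -0.001], [0.003, -0.002, -1.0]]
wrist_force: [-1.7, 0.5, 0.1]
gripper_width: 0.999
grasp_force: 0.0
```

>>> carry_out(
  rows=[
    [[0,0,0],0,1],
    [[0,0,0],0,0.0],
    [[0,0,0],0,-0.2],
    [[0,0,0],0,-0.4],
    [[0,0,0],0,-0.4],
  ],
  force=25,
)

```text
time_s: 3.12
eef_pos: [634.8, 261.3, 115.1]
tool_rot: [[-0.983, 0.186, 0.002], [0.186, 0.983, 0.001], [-0.002, 0.001, -1.0]]
wrist_force: [-0.8, -0.1, -0.2]
gripper_width: 0.723
grasp_force: 0.0
```

>>> carry_out(
  rows=[
    [[0,0,0],0,-0.35],
    [[0,0,0],0,-0.35],
    [[0,0,0],0,-0.35],
    [[0,0,0],0,-0.35],
    [[0,0,0],0,-0.35],
  ],
)

```text
time_s: 3.53
eef_pos: [633.9, 260.9, 113.6]
tool_rot: [[-0.983, 0.186, -0.0], [0.186, 0.983, -0.0], [0.0, -0.0, -1.0]]
wrist_force: [-0.4, -0.2, 0.7]
gripper_width: 0.342
grasp_force: 0.0
```

>>> carry_out(
  rows=[
    [[0,0,0],0,-0.35],
    [[0,0,0],0,-0.35],
    [[0,0,0],0,-0.35],
    [[0,0,0],0,-0.35],
    [[0,0,0],0,-0.35],
  ],
)

```text
time_s: 3.95
eef_pos: [634.0, 261.0, 113.7]
tool_rot: [[-0.983, 0.186, -0.0], [0.186, 0.983, 0.0], [0.0, 0.0, -1.0]]
wrist_force: [-1.1, 0.3, 0.5]
gripper_width: 0.325
grasp_force: 0.0
```

>>> carry_out(
  rows=[
    [[0,0,0],0,-1],
    [[0,0,0],0,-1],
    [[0,0,0],0,-1],
    [[0,0,0],0,-1],
    [[0,0,0],0,-1],
  ],
)

```text
time_s: 4.37
eef_pos: [634.0, 261.0, 113.7]
tool_rot: [[-0.983, 0.186, -0.0], [0.186, 0.983, -0.0], [0.0, -0.0, -1.0]]
wrist_force: [-0.1, -0.3, 1.0]
gripper_width: 0.295
grasp_force: 24.6
```

>>> carry_out(
  rows=[
    [[0,0,0],0,-1],
    [[0,0,-0.003],0,-1],
    [[0,0,-0.004],0,-1],
    [[0,0,-0.005],0,-1],
    [[0,0,-0.005],0,-1],
  ],
  force=45,
)

```text
time_s: 4.78
eef_pos: [633.0, 260.5, 128.7]
tool_rot: [[-0.983, 0.186, -0.003], [0.186, 0.983, -0.001], [0.002, -0.002, -1.0]]
wrist_force: [1.9, 0.8, -12.8]
gripper_width: 0.29
grasp_force: 44.4
```

>>> carry_out(
  rows=[
    [[0,0,-0.006],0,-1],
    [[0,0,-0.008],0,-1],
    [[0,0,-0.008],0,-1],
    [[0,0,-0.008],0,-1],
    [[0,0,-0.008],0,-1],
  ],
)

```text
time_s: 5.2
eef_pos: [635.0, 261.4, 172.0]
tool_rot: [[-0.983, 0.186, 0.003], [0.186, 0.983, 0.001], [-0.003, 0.002, -1.0]]
wrist_force: [0.1, -0.8, -1.4]
gripper_width: 0.29
grasp_force: 44.4
```

>>> carry_out(
  rows=[
    [[0,0,-0.015],0,-1],
    [[0,0,-0.02],0,-1],
    [[0,0,-0.02],0,-1],
    [[0,0,-0.015],0,-1],
    [[0,0,-0.005],0,-1],
  ],
)

```text
time_s: 5.62
eef_pos: [635.9, 261.7, 249.4]
tool_rot: [[-0.983, 0.186, 0.007], [0.186, 0.983, 0.003], [-0.006, 0.004, -1.0]]
wrist_force: [0.7, 0.0, -0.6]
gripper_width: 0.293
grasp_force: 44.4
```

>>> carry_out(
  rows=[
    [[0,0,0],0,-1],
    [[0,0,0],0,-1],
    [[0,0,0],0,-1],
    [[0,0,0],0,-1],
    [[0,0,0],0,-1],
  ],
)

```text
time_s: 6.03
eef_pos: [633.3, 260.7, 242.1]
tool_rot: [[-0.983, 0.186, -0.002], [0.186, 0.983, -0.001], [0.002, -0.001, -1.0]]
wrist_force: [0.6, 0.4, -1.2]
gripper_width: 0.292
grasp_force: 44.4
```

Run:
```python
from h import *
snap('scene','sc2');snap('wrist','w3');s=manip.get_state();print(s['eef_pos'],s['wrist_force'])
a=cv2.resize(cv2.imread('pics/sc2.png')[150:300,350:450],(400,600),interpolation=cv2.INTER_CUBIC)
b=cv2.resize(cv2.imread('pics/w3.png')[180:420,200:360],(400,600),interpolation=cv2.INTER_CUBIC)
cv2.imwrite('pics/crop4.png',np.hstack([a,cv2.convertScaleAbs(b,alpha=1.6)]))
```

```text
[633.6091058  260.82865059 242.56825463] [ 0.63428592  0.25366262 -0.38100748]
```

View pics/crop4.png

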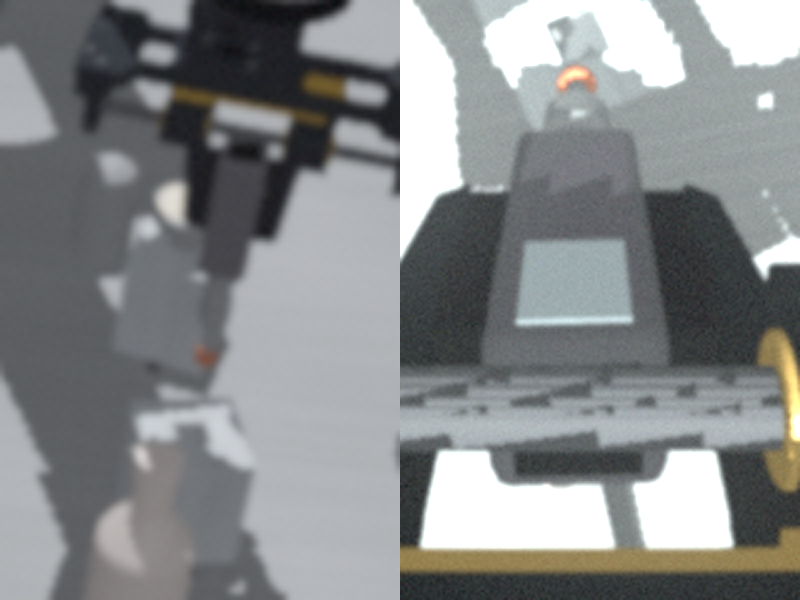

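The probe hangs straight in the grip with no slip visible; the foot is at crop (577,75), i.e. wrist pixel (271,210). Now I'll carry it over the griddle.

>>> carry_out(
  rows=[
    [[0.004,-0.016,0],0,-1],
    [[0.008,-0.031,0],0,-1],
    [[0.008,-0.031,0],0,-1],
    [[0.008,-0.031,0],0,-1],
    [[0.008,-0.031,0],0,-1],
  ],
)

```text
time_s: 6.55
eef_pos: [571.8, 129.1, 243.2]
tool_rot: [[-0.983, 0.185, -0.001], [0.185, 0.983, -0.0], [0.001, -0.0, -1.0]]
wrist_force: [0.9, -0.1, -1.1]
gripper_width: 0.289
grasp_force: 44.4
```

>>> carry_out(
  rows=[
    [[0.008,-0.031,0],0,-1],
    [[0.008,-0.031,0],0,-1],
    [[0.008,-0.031,0],0,-1],
    [[0.008,-0.031,0],0,-1],
    [[0.008,-0.031,0],0,-1],
  ],
)

```text
time_s: 6.97
eef_pos: [503.6, -16.0, 243.6]
tool_rot: [[-0.983, 0.185, -0.0], [0.185, 0.983, -0.0], [0.0, -0.0, -1.0]]
wrist_force: [0.8, -0.7, -1.9]
gripper_width: 0.294
grasp_force: 44.4
```

>>> carry_out(
  rows=[
    [[0.002,-0.015,0],0,-1],
    [[0,0,0],0,-1],
    [[0,0,0],0,-1],
    [[0,0,0],0,-1],
    [[0,0,0],0,-1],
  ],
)

```text
time_s: 7.38
eef_pos: [500.2, -28.3, 243.7]
tool_rot: [[-0.983, 0.185, 0.0], [0.185, 0.983, 0.0], [0.0, 0.0, -1.0]]
wrist_force: [-0.3, -0.5, -0.7]
gripper_width: 0.291
grasp_force: 44.4
```

>>> carry_out(
  rows=[
    [[0,0,0.012],0,-1],
    [[0,0,0.016],0,-1],
    [[0,0,0.015],0,-1],
    [[0,0,0.008],0,-1],
    [[0,0,0],0,-1],
  ],
)

```text
time_s: 7.8
eef_pos: [498.0, -28.3, 189.5]
tool_rot: [[-0.983, 0.185, -0.005], [0.185, 0.983, 0.001], [0.005, -0.0, -1.0]]
wrist_force: [0.0, 0.7, -1.4]
gripper_width: 0.293
grasp_force: 44.4
```

>>> carry_out(
  rows=[
    [[0,0,0],0,-1],
    [[0,0,0],0,-1],
    [[0,0,0],0,-1],
    [[0,0,0],0,-1],
    [[0,0,0],0,-1],
  ],
)

```text
time_s: 8.22
eef_pos: [500.3, -29.2, 193.5]
tool_rot: [[-0.983, 0.186, 0.001], [0.186, 0.983, -0.0], [-0.001, 0.0, -1.0]]
wrist_force: [0.3, -0.1, -0.7]
gripper_width: 0.293
grasp_force: 44.4
```

Run:
```python
from h import *
snap('wrist','w4');s=manip.get_state();print(s['eef_pos'],s['wrist_force'])
a=cv2.convertScaleAbs(cv2.imread('pics/w4.png')[140:260,200:340],alpha=1.6)
cv2.imwrite('pics/crop5.png',cv2.resize(a,(700,600),interpolation=cv2.INTER_CUBIC))
```

```text
[500.20033538 -29.19781799 193.38243261] [-0.27086439 -0.59282657 -2.23652019]
```

View pics/crop5.png

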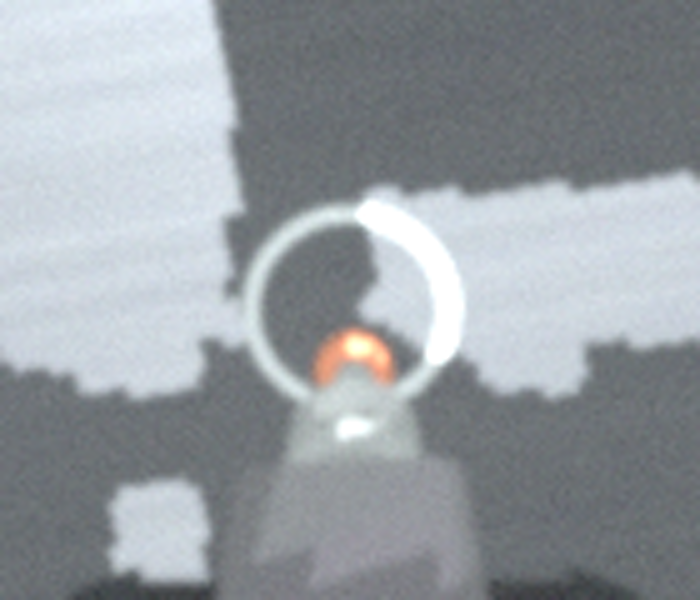

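Run:
```python
from h import *
f=lambda u,v,z:pt('w4',199.9+u/5,139.9+v/5,z)
R=np.array([f(243,305,75),f(466,305,75),f(354.5,200,75)]);print(R, np.linalg.norm(R[0]-R[1]))
r=f(354.5,305,75);t=f(355,367,95.5);t2=np.array([f(316,365,96),f(396,365,96)]);print(r,t,t2,np.linalg.norm(t2[0]-t2[1]))
s=manip.get_state();print(s['eef_pos'],(r-t)@s['tool_rot'])
```

```text
[[494.5 -46.1  75. ]
 [501.3 -10.1  75. ]
 [480.6 -24.8  75. ]] 36.63659372812926
[497.9 -28.1  75. ] [501.8 -28.8  95.5] [[500.2 -34.6  96. ]
 [502.5 -22.5  96. ]] 12.316655390161733
[500.20033538 -29.19781799 193.38243261] [ 3.98782117 -0.03920616 20.49501757]
```

>>> carry_out(
  rows=[
    [[0.0035,0,0.003],0,-1],
    [[0,0,0.004],0,-1],
    [[0,0,0.004],0,-1],
    [[0,0,0.004],0,-1],
    [[0,0,0],0,-1],
  ],
)

```text
time_s: 8.68
eef_pos: [495.4, -28.4, 176.3]
tool_rot: [[-0.983, 0.186, -0.002], [0.186, 0.983, 0.0], [0.002, -0.0, -1.0]]
wrist_force: [0.3, -0.6, -1.6]
gripper_width: 0.29
grasp_force: 44.4
```

>>> carry_out(
  rows=[
    [[0,0,0],0,-1],
    [[0,0,0],0,-1],
    [[0,0,0],0,-1],
    [[0,0,0],0,-1],
    [[0,0,0],0,-1],
  ],
)

```text
time_s: 9.1
eef_pos: [496.5, -28.5, 177.9]
tool_rot: [[-0.983, 0.186, 0.0], [0.186, 0.983, -0.0], [-0.0, -0.0, -1.0]]
wrist_force: [0.6, 0.3, -1.8]
gripper_width: 0.295
grasp_force: 44.4
```

>>> carry_out(
  rows=[
    [[0,0,0.0015],0,-1],
    [[0,0,0.0015],0,-1],
    [[0,0,0.0015],0,-1],
    [[0,0,0],0,-1],
    [[0,0,0],0,-1],
  ],
)

```text
time_s: 9.52
eef_pos: [496.4, -28.5, 173.3]
tool_rot: [[-0.983, 0.186, 0.0], [0.186, 0.983, -0.0], [-0.0, -0.0, -1.0]]
wrist_force: [0.1, 0.7, 0.9]
gripper_width: 0.288
grasp_force: 44.4
```

>>> carry_out(
  rows=[
    [[0,0,0.001],0,-1],
    [[0,0,0.001],0,-1],
    [[0,0,0.0005],0,-1],
    [[0,0,0],0,-1],
    [[0,0,0],0,-1],
  ],
)

```text
time_s: 9.93
eef_pos: [496.4, -28.5, 170.8]
tool_rot: [[-0.983, 0.186, 0.0], [0.186, 0.983, -0.0], [-0.0, 0.0, -1.0]]
wrist_force: [0.3, -0.1, 0.4]
gripper_width: 0.295
grasp_force: 44.4
```

```bash
cat > f.py <<'E'
from h import *
import sys
F=[];Z=[]
for i in range(14):
    c=manip.camera('wrist');s=manip.get_state();F.append(s['wrist_force']);Z.append(s['eef_pos'])
print(np.mean(F,0),np.std(F,0),np.mean(Z,0))
cv2.imwrite(f'pics/{sys.argv[1]}.png',c['image'][:,:,::-1]);np.savez(f'pics/{sys.argv[1]}.npz',**c)
E
python3 f.py w5
```

```text
[ 0.17270061 -0.0783781   0.48308764] [0.61751752 0.4146487  0.4825888 ] [496.41051105 -28.4944938  170.77117531]
```

>>> carry_out(
  rows=[
    [[0,0,0.001],0,-1],
    [[0,0,0.001],0,-1],
    [[0,0,0.001],0,-1],
    [[0,0,0.0005],0,-1],
    [[0,0,0],0,-1],
  ],
)

```text
time_s: 11.05
eef_pos: [496.4, -28.5, 167.2]
tool_rot: [[-0.983, 0.186, 0.0], [0.186, 0.983, 0.0], [-0.0, 0.0, -1.0]]
wrist_force: [-0.2, 0.6, 1.3]
gripper_width: 0.291
grasp_force: 44.4
```

```bash
python3 f.py w6
python3 - <<'E'
from h import *
a=cv2.convertScaleAbs(cv2.imread('pics/w6.png')[140:260,200:340],alpha=1.6)
cv2.imwrite('pics/crop6.png',cv2.resize(a,(700,600),interpolation=cv2.INTER_CUBIC))
E
```

```text
[-0.01588622  0.26594467  1.28539648] [0.62084869 0.4826289  0.31119014] [496.40274965 -28.48858709 167.26557582]
```

View pics/crop6.png

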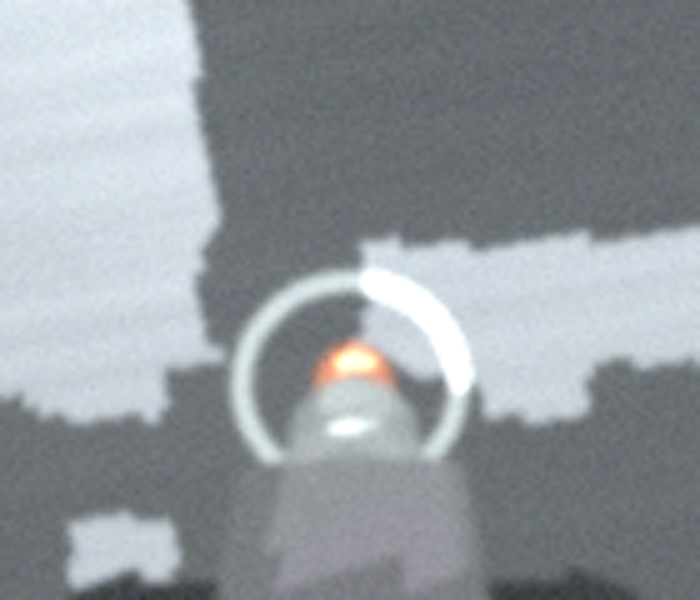

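The foot (355,378) sits at the ring's centre (352,384), about 1 mm off. Contact force is about 2.4 N, which matches half-way in.

```bash
python3 -c "
from rig import manip
print(manip.job_done())"
```

```text
the job is handed in; nothing more can be done
None
```

The probe was pulled from its dock and the job handed in with it held upright on the ring mark, the foot about 1 mm off centre, pressing at an estimated 2.4 N (about half-way in); the judge returned no verdict.

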